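Set the push nut on the idler shaft and hang the setting sleeve back on its hook

TASK

The toothed push nut has only been started on the upright shaft of the idler pulley. With the setting sleeve, not with the gripper itself, press the nut straight and steadily down (no hammering) until it is fully home against the pulley, then hang the sleeve upright in the side-opening hook of the tool stand and let go of it. Leave the bearing, the brass drift and the wrench where they lie.

Things in the scene. Friction and masses are not known exactly. Their poses are not given: they have to be found in the camera images.
- sleeve: Setting sleeve: loose metal hand tool, 170 mm tall, about 0.4 kg (varies by 25 %), standing upright, round about its z axis (up). Origin: centre of its underside. Upwards: aluminium tube 60 mm in diameter, 75 mm long, with a blind bore open below, 40 mm wide, 65 mm deep; neck 18 mm in diameter; ribbed steel handle 40 mm in diameter from 110 to 170 mm up, to be gripped 140 to 155 mm up.
- sleeve_shoulder (a point): Point on the sleeve's axis at the underside of its handle, 110 mm above its underside: the shoulder by which it hangs.
- push_nut: Push nut: dark steel ring, 70 mm outside diameter, 8 mm thick, with bright spring teeth in its hole that grip the shaft. It is already round the shaft and stays on it. Origin: centre of its underside, z up. It goes down only under about 16 N in all (the sleeve's weight of about 4 N counts but is not enough) and stays where it is left. Pushed on one side it cocks.
- nut_travel (a joint): How far the push nut has gone down the shaft, in m: 0 is 34 mm above the pulley, 0.034 is fully home against the pulley. At the start 0 to 0.008.
- nut_top (a point): Centre of the nut's upper face, 92 mm above the bench when nut_travel is 0, 58 mm when fully home. The sleeve's lower rim presses on this face.
- shaft_top (a point): Centre of the top end of the plain upright shaft, 26 mm in diameter, 112 mm above the bench. With the nut fully home the sleeve's underside is 54 mm below this point.
- idler_fixture: Fixed: grey foot plate (150 mm square, 15 mm thick) with the upright shaft and round it a steel pulley, 110 mm in diameter, upper face 50 mm above the bench. Origin: on the bench below the shaft's axis.
- hook_seat (a point): Where sleeve_shoulder belongs when hung: midway between the hook's two level prongs, at their upper faces, 140 mm above the bench. Axes: x level, from the open mouth inwards; z up. The sleeve goes in sideways along +x, neck between the prongs, shoulder above the lips and tube below the prongs, then down until the shoulder rests on the prongs behind the lips.
- hook_stand: Fixed tool stand, axes as hook_seat, origin on the bench under it. Gap between prongs 26 mm, ending 14 mm beyond the seat (+x); prongs 8 mm thick, each with a lip 8 mm tall 22 to 30 mm on the mouth side (-x); flared guides reach 58 mm out. Post behind, 58 to 78 mm beyond the seat, no higher than the prongs. Foot plate 180 x 130 mm, 10 mm thick.
- bearing: Bystander: loose steel bearing ring lying flat, 80 mm in diameter, 22 mm thick. Origin: centre of its underside.
- drift: Bystander: loose solid brass bar standing upright, 32 mm in diameter, 100 mm tall. Origin: centre of its underside.
- wrench: Bystander: loose steel wrench lying flat, 200 mm long along its x axis. Origin: near the middle of its underside.
Things that resemble listed ones, but are neither listed nor needed, are in the scene too. Leave any blue, brown or turquoise look-alike of the idler_fixture alone.

How it is judged:
On the way, in this order (a step that is already met when the one before it is completed fails the run):
1. the sleeve is over the shaft, upright, with its rim on the push nut (contact force between sleeve and push_nut above 1 N and horizontal distance between sleeve and shaft_top below 0.01 m and angle between sleeve's own z axis and vertical below 0.15 rad and value of joint nut_travel below 0.03 m).
2. the nut is fully home (nut_travel over 0.0325) while the sleeve still presses on it (value of joint nut_travel above 0.0325 m and contact force between sleeve and push_nut above 1 N and horizontal distance between sleeve and shaft_top below 0.01 m), for 0.1 s.
At the end, for the whole second after the job is handed in: The push nut is fully home (nut_travel over 0.0325 of 0.034) and level within 0.05 rad; the sleeve hangs at rest in the hook, upright within 0.1 rad, its shoulder within 12 mm sideways and 4 mm in height of the hook seat (value of joint nut_travel above 0.0325 m and angle between push_nut's own z axis and vertical below 0.05 rad and horizontal distance between sleeve_shoulder and hook_seat below 0.012 m and z of sleeve_shoulder in the frame of hook_seat between -0.004 and 0.004 m and angle between sleeve's own z axis and vertical below 0.1 rad and linear speed of sleeve below 0.03 m/s); the robot touches nothing.
It fails at once if the gripper or arm pushes on the push nut itself (contact force between any of the fingers, the arm and push_nut above 2 N).
It fails at once if the nut is cocked by more than 0.12 rad while pressed (angle between push_nut's own z axis and vertical above 0.12 rad).
It fails at once if the nut is hammered or rammed (more than 90 N between sleeve and nut) (contact force between sleeve and push_nut above 90 N).
It fails at once if the bearing, the drift or the wrench is moved by more than 30 mm (distance of any of bearing, drift, wrench from where it was at the start of the episode above 0.03 m).
It also fails if it takes over 56 s, if anything falls off the work surface, if the arm or the gripper's body presses on something with over 40 N, if the wrist force passes 120 N, or if a joint passes its speed limit or range.

ROBOT

A 7-joint arm with a two-finger parallel gripper is mounted at the origin on the work surface. World frame = base frame: x ahead of the robot, y to its left, z up, the work surface at z = 0. Lengths are in m, angles in rad, forces in N, time in s.
With the tool pointing down it reaches from about 0.425 to 0.975 m from the base axis. Payload 16.7 kg.
Tool frame: the origin (TCP) lies midway between the tips of the shut fingers; the grasp point (between the pads) lies 19 mm behind it; z points along the fingers, y is the line along which they close (so a half turn about z gives the same grasp; the last joint's range is limited). The gripper opens to 85 mm and grips with 20 to 120 N. Pads are 22 mm wide; open, the fingers measure 114 mm over their backs; the gripper's body (76 mm by 85 mm) begins 54 mm behind the grasp point. The pads swing forward as they close: fully open they stand 13 mm farther back than shut.
Start: joints at [-1.419, 0.426, 0.074, 1.606, -0.034, 1.111, -0.067], TCP at [0.2, 0.645, 0.231] pointing down, gripper open.
Joint ranges: [-2.85, 2.85], [-0.5, 2.14], [-1.23, 1.37], [0.21, 2.46], [-1.02, 4.16], [0.16, 2.05], [-2.73, 2.73]. Speed limits (rad/s): [1.89, 1.89, 2.39, 2.39, 3.01, 3.01, 3.01].

INTERFACE

Orientations are given as a unit quaternion [w, x, y, z].
In Python, from rig import manip gives the robot as it stands.
- The arm moves only by the tool servo_tool, never from a script. Its argument "deltas" is a list of rows, each a list of 7 numbers: the shift along the tool's x, y, z in cm, then the turn, a rotation vector about the tool's x, y, z in degrees, then the closure, from -1 (fully open) to 1 (shut). In form: [[x, y, z, ax, ay, az, gripper], ...]. A call has 1 to 20 rows; each row is the pose to reach, as a shift and turn from the pose commanded when the call began, along the tool's axes at that moment; what a row does not reach only later rows make up. A row lasts 1/8 s, in which the tool goes at most 62.5 mm and 10.7 degrees, less where a joint would pass 70% of its speed; a pose out of reach is approached as far as the arm can. A call with a gripper value outside its range is refused whole. The fingers move at their own pace and stop on an object; "squeeze" is the grip in N (left out, the last holds). Time passes only in rows, so rows that repeat a pose let the fingers close. It gives the time, the measured TCP pose, the force, the opening and the grip force at its end, in the units of the state.
- manip.get_obs(): the state, without advancing time (a new reading comes with each control period).
- manip.read_camera(name): name is "side" or "top"; returns a dict with "frame" (480x640x3 uint8, red, green, blue), "vfov" (degrees; the focal length in pixels is half the picture's height over the tangent of half this angle, whatever the lens; pixels are square), "cx", "cy" (the principal point, pixels), "distortion" ([k1, k2, p1, p2, k3] as OpenCV has them; the pictures are not rectified), "position" and "rotation" of the camera in the world. Camera axes: x right, y up, looking along -z (the intrinsics and any distortion apply to the point x, -y, -z); pixel columns grow to the right and rows downward; lengths in m; the calibration is good to about 2 mm. A picture is of the moment at which its call begins. There is no depth.
- manip.close_job(): hands the job in; it is judged then, once.
The state is a dict: "t": time; "joints": joint angles; "dq": joint speeds; "joint_efforts": joint torques, N m; "ee_pos": TCP position; "ee_rot": TCP orientation; "wrist_force": force on the tool from outside, world axes, zero at the start; "torque": the same for the moment, N m; "grip_width": opening from 0.0 (shut) to 1.0 (fully open); "gripper_force": force on a finger pad.
Only numpy, scipy, OpenCV 4.12 (cv2) and the standard library are available. Lean on these libraries where they do the work, as an engineer would, in place of code of your own. Each camera call takes 0.05 s, during which the arm holds its last target. There are 200 camera calls.

## Working session

There is one attempt and no reset: what is moved stays moved. The work goes in short steps, Python scripts to look and compute and a tool call to move; the robot and the scene stay as the last step left them, time stands still between calls to the robot, and variables do not carry over. Pictures are saved under pics/ and viewed, at most 10 in all, crops included, and the job is handed in when it is done.

Besides the shell and the picture viewer there is one more tool, called after ">>>" as name(argument=value, ...), one argument or row to a line, values as JSON. servo_tool: Moves the arm, as the interface text tells. Its arguments: {"type":"object","properties":{"deltas":{"type":"array","items":{"type":"array","items":{"type":"number"}}},"squeeze":{"type":"number"}},"required":["deltas"]}

```bash
mkdir -p pics; cat > h.py <<'E'
import numpy as np, cv2
from rig import manip
def cam(n):
    c=manip.read_camera(n); h=c["frame"].shape[0]
    f=h/2/np.tan(np.radians(c["vfov"])/2)
    c["K"]=np.array([[f,0,c["cx"]],[0,f,c["cy"]],[0,0,1.]]); c["d"]=np.array(c["distortion"],float)
    R=np.array(c["rotation"],float)
    if R.size==4:
        from scipy.spatial.transform import Rotation as Q
        R=Q.from_quat(R[[1,2,3,0]]).as_matrix()
    c["R"]=R.reshape(3,3); c["p"]=np.array(c["position"]); return c
def ray(c,uv):
    q=cv2.undistortPoints(np.array([[uv]],float),c["K"],c["d"])[0,0]
    return c["R"]@np.array([q[0],-q[1],-1.])
def onz(c,uv,z):
    r=ray(c,uv); return c["p"]+r*(z-c["p"][2])/r[2]
def proj(c,P):
    v=c["R"].T@(np.array(P,float)-c["p"]); v=np.array([[v[0],-v[1],-v[2]]])
    return cv2.projectPoints(v,np.zeros(3),np.zeros(3),c["K"],c["d"])[0][0,0]
def save(n,img): cv2.imwrite(n,img[:,:,::-1])
E
python3 - <<'E'
from h import *
for n in("top","side"):
    c=cam(n); save(f"pics/{n}0.png",c["frame"]); print(n,c["p"],c["R"].round(3).tolist(),c["vfov"],c["d"])
o=manip.get_obs(); print(o)
E
```

```text
top [0.3399682  0.01930758 1.09195312] [[-0.01, 0.981, -0.192], [-0.999, -0.017, -0.035], [-0.038, 0.191, 0.981]] 51.50749290799371 [-0.13847218  0.          0.          0.          0.        ]
side [ 0.42074506 -0.95133534  0.77472319] [[0.995, 0.054, -0.082], [-0.098, 0.537, -0.838], [-0.001, 0.842, 0.54]] 56.511174851214584 [-0.10154201  0.          0.          0.          0.        ]
{'t': 0.1, 'joints': array([-1.41951572,  0.4266901 ,  0.07382803,  1.60654072, -0.03410908,
        1.11082079, -0.06711296]), 'dq': array([-0.00087921, -0.00166418,  0.00050639, -0.00196014,  0.00057629,
       -0.00198537, -0.00144317]), 'joint_efforts': array([ 9.58465127e-03, -9.51524448e+01,  3.77180859e+00, -4.64407432e+01,
        1.96074211e-02,  6.34770608e-03,  6.23653500e-05]), 'ee_pos': array([0.19987557, 0.64433402, 0.23066712]), 'ee_rot': array([-5.64477076e-05,  1.49836777e-01,  9.88710564e-01, -5.97612347e-04]), 'wrist_force': array([0.15517737, 0.69801819, 0.56839332]), 'torque': array([ 0.02318402, -0.00214204, -0.02015917]), 'gripper_force': 0.0, 'grip_width': 0.9997851803026612}
```

View pics/top0.png

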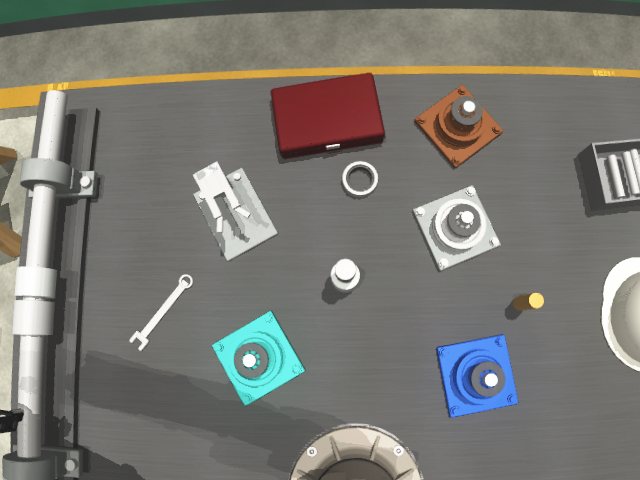

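View pics/side0.png

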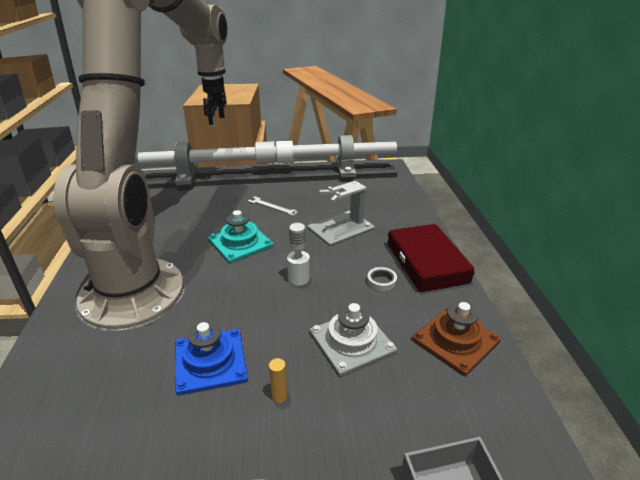

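Candidates:
- Sleeve: top (345,275), side (298,255). It is the only upright tube with a ribbed handle. The brass drift at top (535,300) is not it.
- Idler: grey at top (460,222), side (353,333). The look-alikes are blue (480,378), brown (462,122) and turquoise (250,360), so I choose the grey one.
- Hook stand: top (230,205), mouth towards the lower right of the top picture.

One close crop to check these choices.

```bash
python3 - <<'E'
from h import *
t=cv2.imread("pics/top0.png"); s=cv2.imread("pics/side0.png")
def cr(i,u,v,w=100,h=75,k=4): return cv2.resize(i[v-h//2:v-h//2+h,u-w//2:u-w//2+w],(400,300),interpolation=cv2.INTER_CUBIC)
a=np.vstack([np.hstack([cr(t,345,275),cr(t,460,222)]),np.hstack([cr(t,235,205),cr(s,345,205)])])
cv2.imwrite("pics/crop1.png",a)
E
```

```text
(no output)
```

View pics/crop1.png

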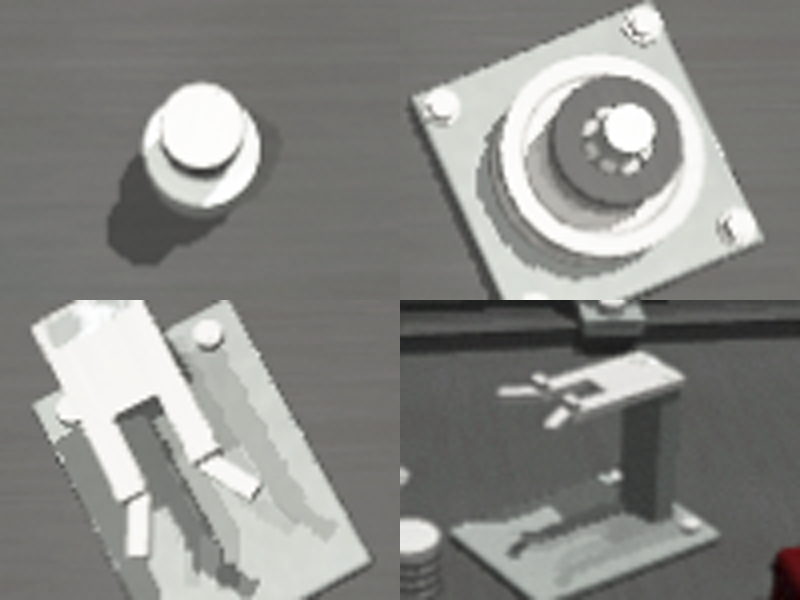

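The crop confirms all three: the sleeve (top disc at top px ~(345.5,269)), the grey idler with dark nut and bright teeth (shaft top ~(467,217)), and the hook, whose slot end is at ~(219,193) and whose mouth opens to the lower right.

```bash
python3 - <<'E'
from h import *
t=cam("top"); s=cam("side")
up=lambda u0,v0,x,y:(u0+(x+.5)/4-.5, v0+(y+.5)/4-.5)
def blob(c,uv,r,th):
    u,v=map(int,uv); g=c["frame"][v-r:v+r+1,u-r:u+r+1].min(2)
    n,l,st,ce=cv2.connectedComponentsWithStats((g>th).astype(np.uint8))
    k=1+np.argmax(st[1:,4]); return ce[k]+[u-r,v-r],st[k]
sh=up(410,185,230,128); sl=up(295,238,203,125)
print("shaft top-cam",onz(t,sh,.112),"sleeve",onz(t,sl,.170))
for th in(200,225,240): print(th,blob(t,sh,9,th),blob(t,sl,13,th))
# hook (top faces z=.140)
for n,p,z in [("slotL",(118,113),.14),("slotR",(158,98),.14),("tipL",(146,190),.14),("tipR",(190,163),.14),
  ("outL0",(32,28),.14),("outL1",(85,125),.14),("outR1",(215,150),.14),("foot0",(235,0),.01),("foot1",(370,260),.01)]:
    print(n,onz(t,up(185,168,*p),z)[:2].round(4))
print("footB",onz(t,(228,260),.01)[:2])
S=(345-50,205-37)
for n,p in [("s slot",(570,390)),("s slot2",(605,388))]:
    print(n,onz(s,up(*S,p[0]-400,p[1]-300),.14)[:2])
for P in [(*onz(t,sh,.112)[:2],.112),(*onz(t,sl,.17)[:2],.17)]: print("side px",proj(s,P))
# base-frame yaw helper
from scipy.spatial.transform import Rotation as Q
o=manip.get_obs(); print(Q.from_quat(o["ee_rot"][[1,2,3,0]]).as_matrix().round(3))
g=s["frame"]; a=cv2.resize(np.ascontiguousarray(g[200:320,255:415]),(800,600),interpolation=cv2.INTER_CUBIC); save("pics/sidecrop.png",a)
E
```

```text
shaft top-cam [ 0.56486712 -0.23150934  0.112     ] sleeve [0.45562177 0.01715016 0.17      ]
200 (array([466.7804878 , 216.48780488]), array([  1,   4,  15,  14, 123], dtype=int32)) (array([345.15929204, 270.41814159]), array([  0,   4,  27,  23, 452], dtype=int32))
225 (array([466.9009009 , 216.45045045]), array([  2,   4,  14,  12, 111], dtype=int32)) (array([345.95739348, 269.84461153]), array([  0,   4,  27,  23, 399], dtype=int32))
240 (array([467.        , 216.60784314]), array([  4,   4,  11,  12, 102], dtype=int32)) (array([344.37223975, 269.00315457]), array([  0,   5,  24,  19, 317], dtype=int32))
slotL [0.6107 0.2786]
slotR [0.618  0.2582]
tipL [0.5705 0.2628]
tipR [0.5839 0.2408]
outL0 [0.657  0.3255]
outL1 [0.6049 0.2954]
outR1 [0.5903 0.2283]
foot0 [0.7137 0.2477]
foot1 [0.5592 0.1675]
footB [0.49902458 0.27722209]
s slot [0.59053313 0.2629013 ]
s slot2 [0.61785107 0.26356571]
side px [354.35969491 306.17333901]
side px [297.371042   226.27815302]
[[-0.955  0.296 -0.   ]
 [ 0.296  0.955 -0.001]
 [-0.    -0.001 -1.   ]]
```

View pics/sidecrop.png

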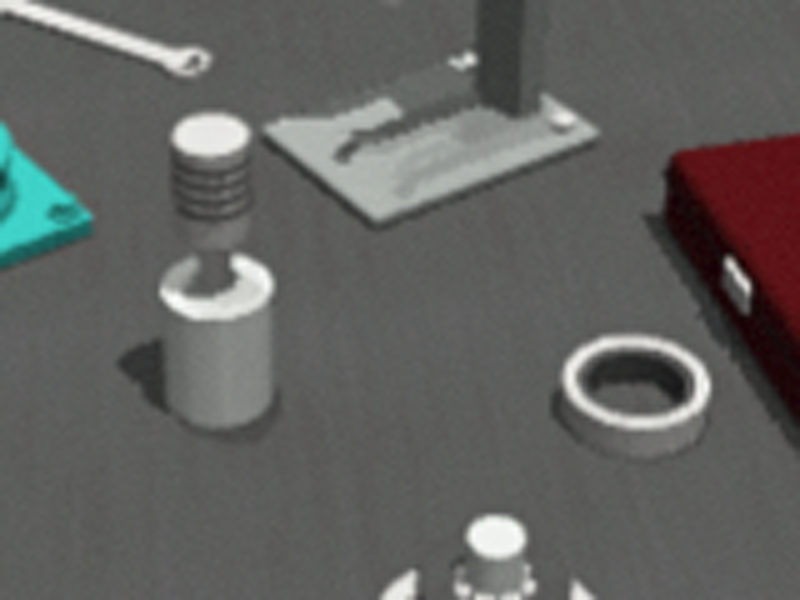

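The side crop shows the sleeve's top at side px (296.8,226.6) and the shaft top at (354.0,307.2). Both agree with the top view within ~1 px: sleeve (0.4555,0.017), shaft (0.5645,-0.232), hook seat about (0.602,0.262) with its axis at ~28°. Next I move above the sleeve.

>>> servo_tool(
  deltas=[
    [-5,-3,0,0,0,0,-1],
    [-10,-6.5,0,0,0,0,-1],
    [-15,-10,0,0,0,0,-1],
    [-20,-13.5,0,0,0,0,-1],
    [-26,-18,0,0,0,0,-1],
    [-29,-23,0,0,0,0,-1],
    [-32,-28,0,0,0,0,-1],
    [-35,-33.5,0,0,0,0,-1],
    [-37,-39,0,0,0,0,-1],
    [-39,-44,0,0,0,0,-1],
    [-41.5,-49,0,0,0,0,-1],
    [-43,-52.3,0,0,0,0,-1],
    [-43,-52.3,0,0,0,0,-1],
    [-43,-52.3,0,0,0,0,-1],
    [-43,-52.3,0,0,0,0,-1],
  ],
)

```text
t: 2.08
ee_pos: [0.4556, 0.0187, 0.2312]
ee_rot: [-0.0, 0.149, 0.989, -0.0]
wrist_force: [0.3, -0.2, 0.1]
grip_width: 1.0
gripper_force: 0.0
```

>>> servo_tool(
  deltas=[
    [0,0,3,0,0,0,-1],
    [0,0,6,0,0,0,-1],
    [0,0,8.5,0,0,0,-1],
    [0,0,10.5,0,0,0,-1],
    [0,0,10.5,0,0,0,-1],
    [0,0,10.5,0,0,0,0],
    [0,0,10.5,0,0,0,1],
    [0,0,10.5,0,0,0,1],
    [0,0,10.5,0,0,0,1],
    [0,0,10.5,0,0,0,1],
    [0,0,10.5,0,0,0,1],
    [0,0,10.5,0,0,0,1],
  ],
  squeeze=80,
)

```text
t: 3.58
ee_pos: [0.4562, 0.0175, 0.1272]
ee_rot: [0.001, 0.15, 0.989, 0.0]
wrist_force: [-1.2, -2.8, 10.8]
grip_width: 0.454
gripper_force: 78.9
```

>>> servo_tool(
  deltas=[
    [0,0,-3,0,0,0,1],
    [0,0,-7,0,0,0,1],
    [0,0,-11,0,0,0,1],
    [0,0,-13.5,0,0,0,1],
    [-2,-2.3,-13.5,0,0,0,1],
    [-5,-5.8,-13.5,0,0,0,1],
    [-8.5,-9.8,-13.5,0,0,0,1],
    [-12,-13.9,-13.5,0,0,0,1],
    [-15,-17.3,-13.5,0,0,0,1],
    [-17,-19.6,-13.5,0,0,0,1],
    [-17.8,-20.5,-13.5,0,0,0,1],
    [-17.8,-20.5,-13.5,0,0,0,1],
    [-17.8,-20.5,-13.5,0,0,0,1],
  ],
)

```text
t: 5.2
ee_pos: [0.5648, -0.2297, 0.2613]
ee_rot: [-0.0, 0.149, 0.989, 0.0]
wrist_force: [-0.2, -0.1, -3.6]
grip_width: 0.454
gripper_force: 81.3
```

```bash
python3 - <<'E'
from h import *
t=cam("top"); s=cam("side"); o=manip.get_obs(); print(o["ee_pos"],o["wrist_force"],o["torque"])
g=s["frame"]; print(proj(s,(.5645,-.232,.112)),proj(s,(.5645,-.232,.135)))
a=cv2.resize(np.ascontiguousarray(g[210:360,254:454]),(800,600),interpolation=cv2.INTER_CUBIC); save("pics/s2.png",a)
E
```

```text
[ 0.56490116 -0.22970909  0.26147449] [-0.11327687  0.55759641 -3.23864282] [0.00776217 0.00435445 0.03667158]
[354.22948917 306.33637565] [354.67053398 298.36668003]
```

View pics/s2.png

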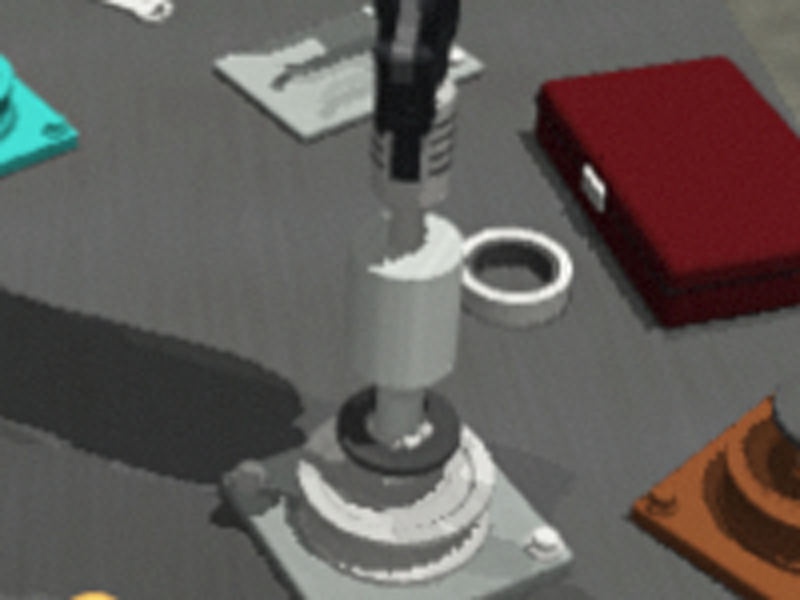

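The picture shows the sleeve over the grey fixture's shaft: tube edges at crop x≈355..465, shaft at ≈377..423, lower rim front at y≈388. A quick numeric check of the offset follows.

```bash
python3 - <<'E'
from h import *
s=cam("side")
# sleeve underside z: lifted 0.1615+..: ee .2614-.1272 = .1342
z=.1342
for P in[(.5645,-.2315),(.5645,-.2295)]:
    A=np.linspace(0,2*np.pi,181)
    rim=np.array([proj(s,(P[0]+.03*np.cos(a),P[1]+.03*np.sin(a),z)) for a in A])
    print(P,"rim L R bottom crop",(rim[:,0].min()-254)*4,(rim[:,0].max()-254)*4,(rim[:,1].max()-210)*4)
    n=np.array([proj(s,(P[0]+.035*np.cos(a),P[1]+.035*np.sin(a),.09)) for a in A]); print("nut top L R bot",(n[:,0].min()-254)*4,(n[:,0].max()-254)*4,(n[:,1].max()-210)*4)
g=s["frame"].astype(int)
for v in(295,300,303): print(v,g[v,338:374].sum(1)//3)
print(g[296:318,356].sum(1)//3)
print("nut row",g[320,335:372].sum(1)//3)
E
```

```text
(0.5645, -0.2315) rim L R bottom crop 346.8402256052291 458.19838621530675 391.83989184251004
nut top L R bot 335.87146062475654 462.4934342617821 459.360477667286
(0.5645, -0.2295) rim L R bottom crop 346.34168311700023 457.5105989982528 389.2687705352862
nut top L R bot 335.4043398425108 461.8177889398803 456.735691372995
295 [ 98 100  95  95 102 105 109 109 110 115 120 123 125 127 128 134 135 134
 140 144 147 145 142 141 146 141 139 142 137 134 109  95  96  99  99 102]
300 [100 101 100 102 103 106 107 106 111 113 119 125 127 130 131 134 135 137
 139 144 146 147 140 143 144 143 141 138 139 119  99  96  96  96  94 100]
303 [ 98  98 101 101 101 102 108 108 111 117 123 127 127 131 128 135 137 139
 142 143 147 146 142 143 140 144 140 128 108  99  98  95  99  97  96  99]
[139 140 137 140 139 140 142 142 143 144 136 118 102 101 108 109 112 113
 111 111 109 112]
nut row [125 120 123  84  55  69  64  46  36  35  35  39  49  68  89  96 101 108
 146 128 177 212 211 176 111  79  71  73  72  74  76  74  70  76 165 192
 197]
```

The offset is ~1.5 mm in y. I nudge that out, descend to just above the nut, then begin slow pressing.

>>> servo_tool(
  deltas=[
    [0,-0.15,1,0,0,0,1],
    [0,-0.15,2,0,0,0,1],
    [0,-0.15,3,0,0,0,1],
    [0,-0.15,3.6,0,0,0,1],
    [0,-0.15,4,0,0,0,1],
    [0,-0.15,4.3,0,0,0,1],
    [0,-0.15,4.6,0,0,0,1],
    [0,-0.15,4.9,0,0,0,1],
    [0,-0.15,5.2,0,0,0,1],
    [0,-0.15,5.5,0,0,0,1],
  ],
)

```text
t: 6.6
ee_pos: [0.5654, -0.2326, 0.2076]
ee_rot: [0.001, 0.15, 0.989, 0.0]
wrist_force: [-1.7, 2.2, 12.7]
grip_width: 0.451
gripper_force: 82.5
```

>>> servo_tool(
  deltas=[
    [0,0,0.25,0,0,0,1],
    [0,0,0.5,0,0,0,1],
    [0,0,0.75,0,0,0,1],
    [0,0,1.0,0,0,0,1],
    [0,0,1.25,0,0,0,1],
    [0,0,1.5,0,0,0,1],
    [0,0,1.7,0,0,0,1],
    [0,0,1.9,0,0,0,1],
    [0,0,2.05,0,0,0,1],
    [0,0,2.15,0,0,0,1],
  ],
)

```text
t: 7.85
ee_pos: [0.5653, -0.2326, 0.186]
ee_rot: [0.001, 0.15, 0.989, 0.0]
wrist_force: [-2.1, 1.4, 11.7]
grip_width: 0.45
gripper_force: 82.5
```

>>> servo_tool(
  deltas=[
    [0,0,0.1,0,0,0,1],
    [0,0,0.2,0,0,0,1],
    [0,0,0.25,0,0,0,1],
    [0,0,0.25,0,0,0,1],
  ],
)

```text
t: 8.35
ee_pos: [0.5659, -0.2328, 0.1845]
ee_rot: [0.002, 0.15, 0.989, 0.0]
wrist_force: [-4.2, 1.7, 25.0]
grip_width: 0.452
gripper_force: 83.8
```

>>> servo_tool(
  deltas=[
    [0,0,0.1,0,0,0,1],
    [0,0,0.2,0,0,0,1],
    [0,0,0.2,0,0,0,1],
  ],
)

```text
t: 8.72
ee_pos: [0.5673, -0.2339, 0.1839]
ee_rot: [0.004, 0.15, 0.989, -0.0]
wrist_force: [-1.8, -0.4, 33.8]
grip_width: 0.454
gripper_force: 84.3
```

The nut is home: force rises to 34 N with no further travel. Next I lift off and carry the sleeve to a point ~105 mm outside the hook's mouth.

>>> servo_tool(
  deltas=[
    [0,0,-1.5,0,0,0,1],
    [0,0,-4,0,0,0,1],
    [0,0,-7,0,0,0,1],
    [0,0,-9.5,0,0,0,1],
    [1,2,-9.5,0,0,0,1],
    [2.5,5.5,-9.5,0,0,0,1],
    [4.5,10,-9.5,0,0,0,1],
    [6.75,15,-9.5,0,0,0,1],
    [9,20,-9.5,0,0,0,1],
    [11.3,25,-9.5,0,0,0,1],
    [13.5,30,-9.5,0,0,0,1],
    [15.8,35,-9.5,0,0,0,1],
    [17.6,39,-9.5,0,0,0,1],
    [18.5,41,-9,0,0,0,1],
    [18.5,41,-6.5,0,0,0,1],
    [18.5,41,-3.5,0,0,0,1],
    [18.5,41,-0.5,0,0,0,1],
    [18.5,41,1,0,0,0,1],
    [18.5,41,1,0,0,0,1],
    [18.5,41,1,0,0,0,1],
  ],
)

```text
t: 11.22
ee_pos: [0.5099, 0.2142, 0.1713]
ee_rot: [0.0, 0.15, 0.989, 0.0]
wrist_force: [-0.1, 0.3, -3.2]
grip_width: 0.456
gripper_force: 81.1
```

```bash
python3 - <<'E'
from h import *
t=cam("top"); s=cam("side"); o=manip.get_obs(); print(o["ee_pos"],o["wrist_force"])
tc=lambda g,r0,c0:cv2.resize(np.ascontiguousarray(g[r0:r0+150,c0:c0+100]),(400,600),interpolation=cv2.INTER_CUBIC)
save("pics/h3.png",np.hstack([tc(t["frame"],140,180),tc(s["frame"],135,285)]))
# nut check in side view: nut top rim bottom at home vs seen
for z in(.058,.062): print(z,proj(s,(.5645,-.2315-.035,z)))
g=s["frame"].astype(int); print(g[318:345,354].sum(1)//3)
E
```

```text
[0.50988234 0.21435431 0.17134424] [-0.43939755  0.10180961 -3.07557915]
0.058 [355.70113682 335.31480724]
0.062 [355.78178056 334.0200269 ]
[130 130 130 131 131 132 132 131 131 132 149 128 103  93  90  92  96  95
  69  41  77 199 231 229 228 228 228]
```

View pics/h3.png

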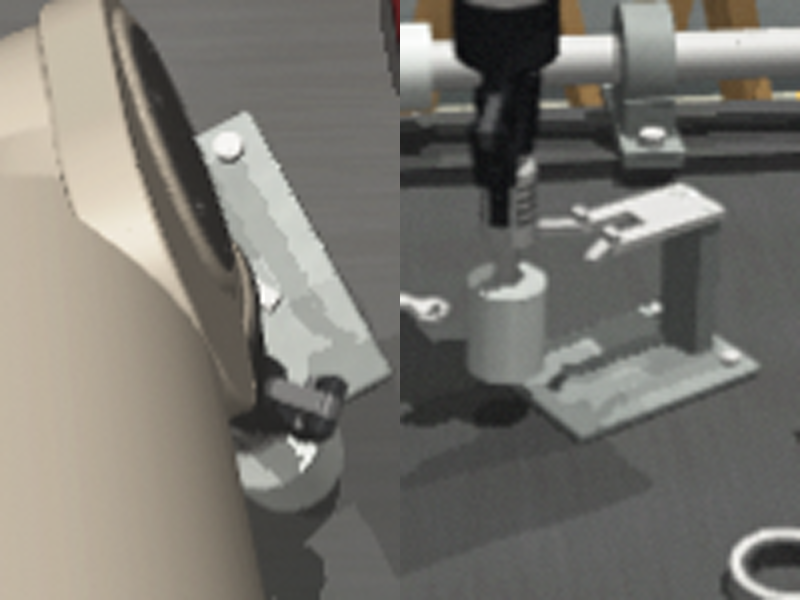

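```bash
python3 - <<'E'
from h import *
s=cam("side")
st=np.array([.602,.2618]); a=np.radians(28); X=np.array([np.cos(a),np.sin(a)]); Y=np.array([-X[1],X[0]])
for n,p,z in[("rearR",(725,210),.14),("rearL",(685,183),.14),("slot1",(607,222),.14),("slot2",(648,215),.14),("slot3",(625,212),.14),("slot4",(634,228),.14),("footR",(585,438),.01),("footRR",(758,368),.01)]:
    q=onz(s,(285+(p[0]-400+.5)/4-.5,135+(p[1]+.5)/4-.5),z)[:2]; d=q-st; print(n,q.round(4),"along/lat mm",(1e3*np.array([d@X,d@Y])).round(1))
def cp(x,y,z): 
    q=st+x*X+y*Y; u=proj(s,(*q,z)); return ((u-[285,135]+.5)*4-.5+[400,0]).round(0)
for x,y in[(.014,.013),(.014,-.013),(-.03,.013),(-.03,-.013),(.078,.03),(.078,-.03)]: print(x,y,cp(x,y,.14))
c=cv2.resize(np.ascontiguousarray(s["frame"][170:215,320:380]),(800,600),interpolation=cv2.INTER_CUBIC); save("pics/h4.png",c)
E
```

```text
rearR [0.6825 0.2743] along/lat mm [ 77.  -26.8]
rearL [0.6592 0.3244] along/lat mm [79.9 28.4]
slot1 [0.5882 0.2631] along/lat mm [-11.5   7.6]
slot2 [0.6214 0.2717] along/lat mm [21.8 -0.4]
slot3 [0.6043 0.2785] along/lat mm [ 9.9 13.6]
slot4 [0.6075 0.2512] along/lat mm [ -0.1 -11.9]
footR [0.5606 0.161 ] along/lat mm [-83.9 -69.5]
footRR [0.7113 0.2466] along/lat mm [ 89.4 -64.8]
0.014 0.013 [630. 211.]
0.014 -0.013 [650. 224.]
-0.03 0.013 [583. 225.]
-0.03 -0.013 [603. 239.]
0.078 0.03 [682. 183.]
0.078 -0.03 [729. 211.]
```

View pics/h4.png

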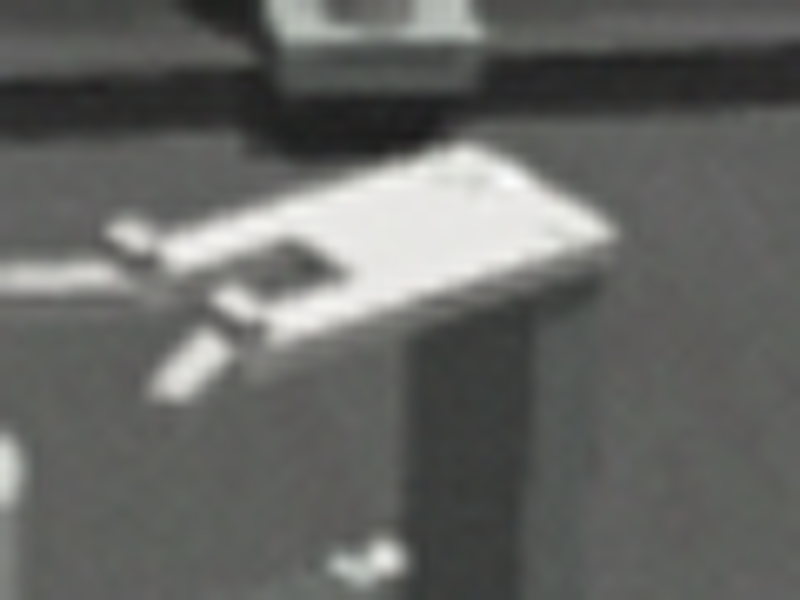

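The crop shows the slot's back corners at (295,240) and (350,270), within ~1 px of the prediction, so seat (0.602,0.262) and 28° hold. I enter partway, into the flared guides.

>>> servo_tool(
  deltas=[
    [-0.7,0.7,0,0,0,0,1],
    [-1.4,1.4,0,0,0,0,1],
    [-2.1,2.1,0,0,0,0,1],
    [-2.8,2.8,0,0,0,0,1],
    [-3.5,3.5,0,0,0,0,1],
    [-4.2,4.25,0,0,0,0,1],
    [-4.2,4.25,0,0,0,0,1],
  ],
)

```text
t: 12.25
ee_pos: [0.5626, 0.2426, 0.1701]
ee_rot: [0.0, 0.15, 0.989, -0.0]
wrist_force: [-0.8, -0.3, -4.3]
grip_width: 0.453
gripper_force: 81.1
```

```bash
python3 - <<'E'
from h import *
s=cam("side"); o=manip.get_obs(); print(o["ee_pos"],o["wrist_force"])
z=o["ee_pos"][2]-.1272; p=o["ee_pos"][:2]+[-.0003,-.0008]
A=np.linspace(0,2*np.pi,181)
rim=np.array([proj(s,(p[0]+.03*np.cos(a),p[1]+.03*np.sin(a),z)) for a in A])
sc=800/80
f=lambda u:(u-[300,160]+.5)*sc-.5
print("rim pred L,R,bottom",f(np.array([rim[:,0].min(),0]))[0],f(np.array([rim[:,0].max(),0]))[0],f(np.array([0,rim[:,1].max()]))[1])
for h in(.075,.085,.10): print("neck",h,[f(proj(s,(p[0]+e,p[1],z+h))).round(0) for e in(-.009,.009)])
c=cv2.resize(np.ascontiguousarray(s["frame"][160:220,300:380]),(800,600),interpolation=cv2.INTER_CUBIC); save("pics/h5.png",c)
g=s["frame"].astype(int)
E
```

```text
[0.56211048 0.24227    0.17007404] [-0.82132178 -1.02148152 -3.00596647]
rim pred L,R,bottom 193.110950098697 383.6905188902422 666.4287664724641
neck 0.075 [array([261., 408.]), array([320., 405.])]
neck 0.085 [array([261., 379.]), array([320., 376.])]
neck 0.1 [array([262., 335.]), array([321., 333.])]
```

View pics/h5.png

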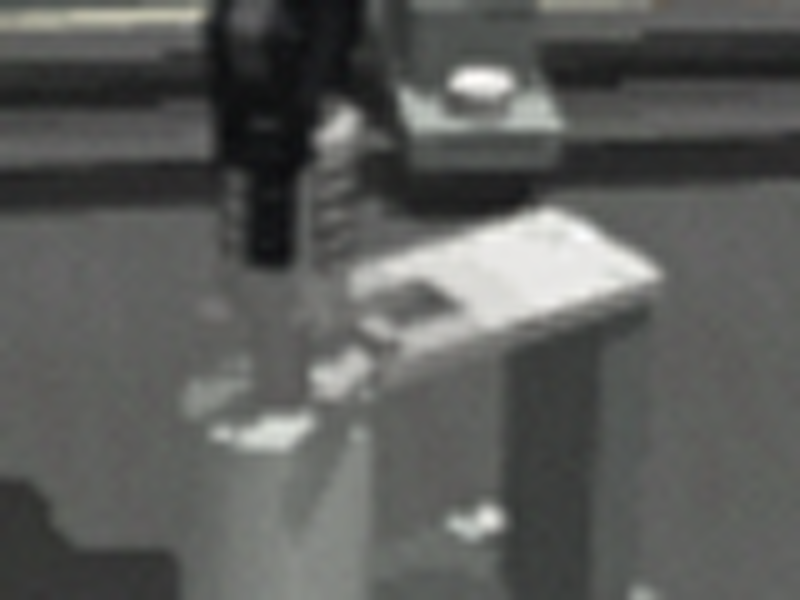

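The neck (crop x≈250–312, y≈370) sits between the two flared guides, with no lateral force. I continue in slowly.

>>> servo_tool(
  deltas=[
    [-0.4,0.4,-0.1,0,0,0,1],
    [-0.8,0.8,-0.1,0,0,0,1],
    [-1.2,1.2,-0.1,0,0,0,1],
    [-1.6,1.6,-0.1,0,0,0,1],
  ],
)

```text
t: 12.8
ee_pos: [0.5824, 0.253, 0.1713]
ee_rot: [-0.0, 0.15, 0.989, -0.0]
wrist_force: [0.9, 0.5, -3.3]
grip_width: 0.452
gripper_force: 81.1
```

>>> servo_tool(
  deltas=[
    [-0.4,0.4,0,0,0,0,1],
    [-0.8,0.8,0,0,0,0,1],
    [-1.2,1.2,0,0,0,0,1],
    [-1.6,1.5,0,0,0,0,1],
    [-1.6,1.5,0,0,0,0,1],
  ],
)

```text
t: 13.42
ee_pos: [0.6021, 0.2625, 0.1712]
ee_rot: [0.0, 0.15, 0.989, -0.0]
wrist_force: [0.2, -0.7, -3.6]
grip_width: 0.454
gripper_force: 81.1
```

>>> servo_tool(
  deltas=[
    [0,0,0.3,0,0,0,1],
    [0,0,0.6,0,0,0,1],
    [0,0,0.9,0,0,0,1],
    [0,0,1.1,0,0,0,1],
    [0,0,1.3,0,0,0,1],
    [0,0,1.4,0,0,0,1],
    [0,0,1.4,0,0,0,1],
  ],
)

```text
t: 14.3
ee_pos: [0.6018, 0.2624, 0.1573]
ee_rot: [-0.0, 0.15, 0.989, -0.0]
wrist_force: [-0.1, 0.2, -3.2]
grip_width: 0.453
gripper_force: 81.1
```

```bash
python3 - <<'E'
from h import *
s=cam("side"); o=manip.get_obs(); print(o["ee_pos"],o["wrist_force"],o["torque"])
c=cv2.resize(np.ascontiguousarray(s["frame"][145:220,300:400]),(800,600),interpolation=cv2.INTER_CUBIC); save("pics/h6.png",c)
E
```

```text
[0.60178817 0.26244629 0.15733909] [-0.06779266 -0.52326842 -3.51888109] [-0.01228491  0.04416258  0.00113698]
```

View pics/h6.png

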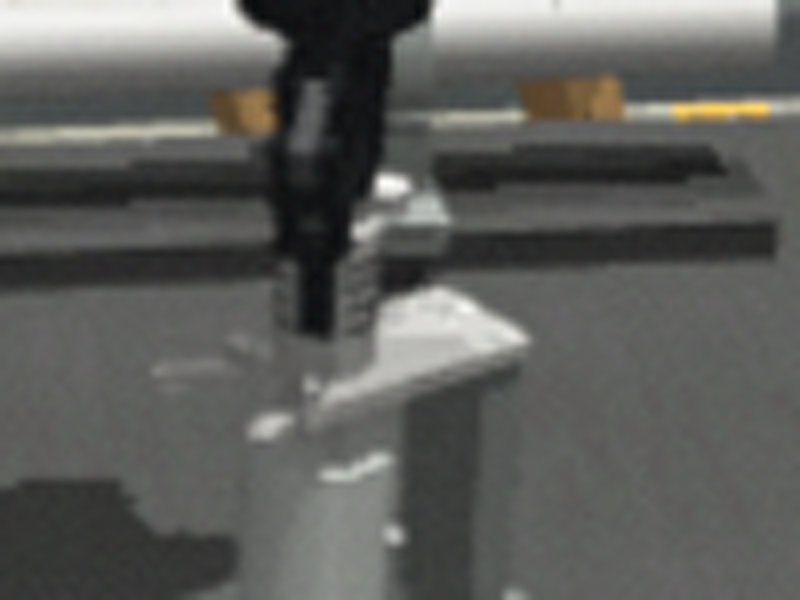

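The neck is between the prongs, and the handle (crop x≈275–375) stands behind the lip at (315,390). The prongs are not carrying the weight yet, so I lower gently until contact.

>>> servo_tool(
  deltas=[
    [0,0,0.1,0,0,0,1],
    [0,0,0.2,0,0,0,1],
    [0,0,0.2,0,0,0,1],
  ],
)

```text
t: 14.72
ee_pos: [0.6019, 0.2625, 0.1568]
ee_rot: [0.0, 0.15, 0.989, 0.001]
wrist_force: [-7.3, -2.6, 16.4]
grip_width: 0.454
gripper_force: 83.3
```

>>> servo_tool(
  deltas=[
    [0,0,-0.1,0,0,0,1],
    [0,0,-0.1,0,0,0,0.2],
    [0,0,-0.1,0,0,0,0],
    [0,0,-0.1,0,0,0,-0.3],
    [0,0,-0.1,0,0,0,-0.6],
    [0,0,-0.1,0,0,0,-1],
    [0,0,-0.1,0,0,0,-1],
    [0,0,-0.1,0,0,0,-1],
    [0,0,-0.1,0,0,0,-1],
  ],
  squeeze=20,
)

```text
t: 15.85
ee_pos: [0.6018, 0.2624, 0.1563]
ee_rot: [-0.0, 0.15, 0.989, -0.0]
wrist_force: [-0.2, 0.2, 0.3]
grip_width: 1.001
gripper_force: 0.0
```

Released with zero force. Straight up and clear.

>>> servo_tool(
  deltas=[
    [0,0,-1,0,0,0,-1],
    [0,0,-3,0,0,0,-1],
    [0,0,-6,0,0,0,-1],
    [0,0,-9,0,0,0,-1],
    [0,0,-12,0,0,0,-1],
    [0,0,-14,0,0,0,-1],
    [0,0,-14,0,0,0,-1],
    [0,0,-14,0,0,0,-1],
    [0,0,-14,0,0,0,-1],
  ],
)

```text
t: 16.98
ee_pos: [0.6014, 0.2623, 0.2957]
ee_rot: [-0.0, 0.15, 0.989, -0.0]
wrist_force: [-0.5, 0.3, -0.2]
grip_width: 0.999
gripper_force: 0.0
```

```bash
python3 - <<'E'
from h import *
s=cam("side"); o=manip.get_obs(); print(o["ee_pos"],o["wrist_force"],o["t"])
print(((proj(s,(.602,.2618,.2))-[280,125]+.5)*5-.5))
c=cv2.resize(np.ascontiguousarray(s["frame"][125:245,280:440]),(800,600),interpolation=cv2.INTER_CUBIC); save("pics/h7.png",c)
E
```

```text
[0.60150648 0.26230571 0.29564848] [ 0.11205834 -0.80954885 -0.80690573] 17.025
[308.54719367 238.91916609]
```

View pics/h7.png

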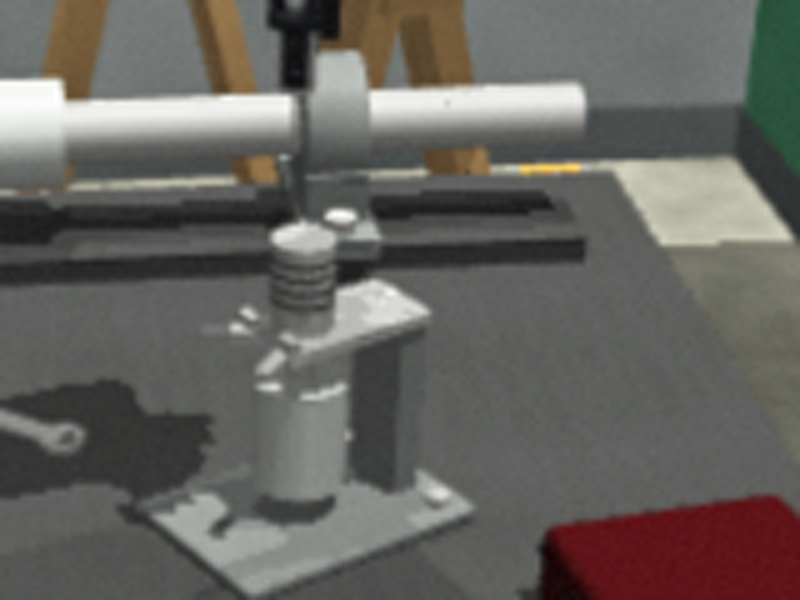

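The sleeve hangs upright in the hook, its top centred at crop (303,240) against a predicted (308,239). The gripper is clear, so I hand the job in.

```bash
python3 -c "
from rig import manip
print(manip.close_job())"
```

```text
the job is handed in; nothing more can be done
None
```

I pressed the nut home with the sleeve, hung the sleeve upright in the hook and released it, and handed the job in at about 17 s; the hand-in returned no verdict, and no move went near the bearing, drift or wrench, though I did not re-measure them.

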